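# Snap the clear lens frame into a flip-front welding helmet

### The job

Fit the new window in the welding helmet: lift its stiff flip-up lens holder until it stands straight up and leave it there, then press the yellow clear-lens frame down onto the grey ledge round the window opening until both orange clips snap over its ends and it lies flat. Finish still pressing: the program ends with the gripper on the frame, pushing it firmly but not violently down on its ledge; leave the other things on the bench where they are.

Things in the scene. Friction and masses are not known exactly. Their poses are not given: they have to be found in the camera images.
- lens_frame: Loose yellow frame with a clear lens, flat on the bench, right side up, about 65 g. 112 mm long (x), 60 wide (y), 14 high; mid short ends carry round beads, 28 mm long, that stick out 5 mm, 0.5 to 7.5 mm above the underside. Origin: centre of the underside, z up. Its straight long sides are free to grip at mid length. Either way round (half a turn about z) fits.
- helmet: Blue welding helmet lying face up on a plywood board, both fixed to the bench; shell about 245 mm ear to ear (x), 335 mm crown to chin (+y is chin), its flat face 165 mm above the bench, with the window in it. Origin: on the bench under the window's centre, z up.
- window_seat: Grey ledge 112 x 60 mm on the helmet's face, at first under the lens holder. Origin: centre of its top, where the frame's underside must lie, 173 mm above the bench, 8 mm above the face. x ear to ear (the long side), y to the chin, z up. Four 6 mm guide posts at x +-40, y +-34.5 mm, round tops 8 mm above the ledge, leave a seated frame 1.5 mm play; fingers fit between them.
- clip_left (a joint): Bend of the orange spring clip at the window's -x end, rad: 0 at rest, about 0.1 as a bead passes. Its round nose (10 mm thick, 31 mm wide, centre at x = -63.5 mm, 10 mm above the ledge) overhangs a seated frame's bead by 2.5 mm and holds it down.
- clip_right (a joint): The same clip at the +x end. A frame coming down meets the noses with its underside about 12 mm above the ledge and needs about 10 to 13 N in all to push them aside; one end may pass before the other. Once both have passed, 2 to 6 mm above the ledge, the force drops away and the clips spring back over the beads; then the frame meets the ledge.
- flip_front (a joint): Angle of the black flip-up lens holder, rad: 0 closed over the window, 1.57 straight up, 2.2 its stop. Its stiff hinge (0.15 N m) holds it wherever it is left. Plate 150 mm wide, 112 mm from hinge to free edge, 10 mm thick, 14 mm skirts under its two sides; closed, it lies 16 to 26 mm above the ledge.
- flip_tab (a point): Grip point in the red lift tab, mid free (chin side) edge of the holder: tab 26 mm wide along the hinge, 5 mm thick, sticking out 17 mm and up at 45 degrees to the plate. Pinched from above across its 26 mm it turns between the fingers. 122 mm from the hinge line along the plate, 12 mm above the plate's middle. x along the hinge, y along the plate away from it.
- flip_hinge (a point): Middle of the lens holder's hinge line, 72 mm from the window's centre on the crown side, 21 mm above the ledge. The hinge line runs along the window's x.
- pipe_ring: Bystander: dark steel pipe offcut standing on its end, 114 mm across, 45 mm high. Origin: centre of its underside.
- spray_can: Bystander: upright grey and red spray can, 65 mm across, 190 mm high. Origin: centre of its underside.
- chipping_hammer: Bystander: all-steel chipping hammer with a coil-spring handle, lying on the bench, 210 mm long along its x, head 155 mm long across its +x end. Origin: on the bench under the handle.
Mind the look-alikes: they are no part of the job. Several things have the shape of the lens_frame; the one meant has the colours described above.

How it is judged:
By the outcome, as a careful person would: the job done as asked, in the order asked, and still so for the second after the job is handed in, while the arm keeps its last pose, push and grip.
It also fails if it takes over 72 s, if anything falls off the work surface, if the arm or the gripper's body presses on something with over 40 N, if the wrist force passes 120 N, or if a joint passes its speed limit or range.

### The arm

A 6-joint arm with a two-finger parallel gripper is mounted at the origin on the work surface. World frame = base frame: x ahead of the robot, y to its left, z up, the work surface at z = 0. Lengths are in m, angles in rad, forces in N, time in s.
With the tool pointing down it reaches from about 0.375 to 0.975 m from the base axis. Payload 3.8 kg.
Tool frame: the origin (TCP) lies at the very end of the fingers, on their centre line; the grasp point (between the pads) lies 19 mm behind it (manip.pinch_z is the z of the grasp point in the tool frame, in m); z points along the fingers, y is the line along which they close (so a half turn about z gives the same grasp; the last joint's range is limited). The gripper opens to 85 mm and grips with 20 to 120 N. Pads are 22 mm wide; open, the fingers measure 114 mm over their backs; the gripper's body (76 mm by 85 mm) begins 54 mm behind the grasp point. The pads swing forward as they close: fully open they stand 13 mm farther back than shut.
Start: joints at [1.163, 0.264, 1.604, -0, 1.274, -0.037], TCP at [0.245, 0.629, 0.231] pointing down, gripper open.
Joint ranges: [-2.63, 2.63], [-0.94, 2.18], [0.31, 2.57], [-1.31, 4.45], [0, 2.66], [-2.55, 2.55]. Speed limits (rad/s): [2.57, 2.57, 3.14, 3.14, 3.14, 3.14].

### API

Orientations are given as a rotation vector (axis times angle).
In Python, from workcell import manip gives the robot as it stands.
- The arm moves only by the tool play_rows, never from a script. Its arguments are lists of equal length, an entry for each row: "delta_pos": the shift along the world's x, y, z in units of 100 mm (1.0 is 100 mm), a list of three; "roll": the turn about the world's z in units of pi/2 rad (1.0 is pi/2 rad); "fingers": the finger opening in mm, from 0 to 85.4. In form: {"delta_pos": [[dx, dy, dz], ...], "roll": [roll, ...], "fingers": [fingers, ...]}. A call has 1 to 8 rows; each row is the pose to reach, as a shift and turn from the pose commanded when the call began; what a row does not reach only later rows make up. A row lasts 1/8 s, in which the tool goes at most 62.5 mm and 10.7 degrees, less where a joint would pass 70% of its speed; a pose out of reach is approached as far as the arm can. A call with a number of a shift or a turn outside -1 to 1 is refused whole. A call with a gripper value outside its range is refused whole. The fingers move at their own pace and stop on an object; the grip force is fixed at half the most. Time passes only in rows, so rows that repeat a pose let the fingers close. It gives the time, the measured TCP pose, the force, the opening and the grip force at its end, in the units of the state.
- manip.observe(): the state, without advancing time (a new reading comes with each control period).
- manip.grab_frame(name): name is "side" or "top" or "wrist"; returns a dict with "pixels" (420x560x3 uint8, blue, green, red), "range_z" (420x560 float32, m along the optical axis (not along the pixel's ray), 0 where there is no reading), "K" (3x3 intrinsics, pixels), "rvec" (rotation vector, rad) and "tvec" (3), from world to camera coordinates, as OpenCV has them. Camera axes: x right, y down, z forward; pixel columns grow to the right and rows downward; lengths in m; the calibration is good to about 2 mm. A picture is of the moment at which its call begins.
- manip.sign_off(): hands the job in; it is judged then, once.
Trained networks look in a picture, given as the dict that the camera call returned (one of the last four; its "shot" number tells which), for a name from the list of things; names that differ only in an ending like _2 or _b are one class to them, and where a whole thing is asked for, a point or a joint stands for the part that bears it (a point fixed in the world has none). Each returns a list of dicts, best first, with "p" (0 to 1); they miss things now and then, are a little off and sometimes report something else, mostly with a low value. They report only what shows in the picture. A call takes as long as a camera call. They do not tell look-alikes from the thing itself.
- manip.silhouettes(picture, label): "mask" (420x560 bool, what is visible of it) and "location" ([row, column] in pixels, amid what is visible of it).
- manip.place_of(picture, label): "location" ([row, column] in pixels: a listed point, or the origin of a listed thing).
The state is a dict: "t": time; "joint_positions": joint angles; "qd": joint speeds; "effort": joint torques, N m; "tcp_pos": TCP position; "tcp_rot": TCP orientation; "wrist_force": force on the tool from outside, world axes, zero at the start; "torque": the same for the moment, N m; "gripper_width": opening from 0.0 (shut) to 1.0 (fully open); "grip_force": force on a finger pad.
Only numpy, scipy, OpenCV 4.12 (cv2) and the standard library are available. Lean on these libraries where they do the work, as an engineer would, in place of code of your own. Each camera call takes 0.05 s, during which the arm holds its last target. There are 200 camera calls.

## Working session

There is one attempt and no reset: what is moved stays moved. The work goes in short steps, Python scripts to look and compute and a tool call to move; the robot and the scene stay as the last step left them, time stands still between calls to the robot, and variables do not carry over. Pictures are saved under pics/ and viewed, at most 10 in all, crops included, and the job is handed in when it is done.

Besides the shell and the picture viewer there is one more tool, called as a command line: name --pt "numbers of a row" for each row, then --argument value for the rest. play_rows: Moves the arm, as the interface text tells. Shifts and turns lie within -1 to 1; 1 stands for 100 mm of shift or pi/2 rad of turn. Its arguments: {"type":"object","properties":{"delta_pos":{"type":"array"},"roll":{"type":"array"},"fingers":{"type":"array"}},"required":["delta_pos","roll","fingers"]}

```bash
mkdir -p pics
cat > h.py <<'E'
import numpy as np, cv2
from workcell import manip
def cam(f):
    R=cv2.Rodrigues(np.array(f["rvec"],float))[0]; return np.array(f["K"]),R,np.array(f["tvec"],float).ravel()
def w(f,rc,z=None,d=None):
    K,R,t=cam(f); r,c=rc
    ray=np.linalg.inv(K)@[c,r,1.]; o=-R.T@t; v=R.T@ray
    if z is not None: return o+v*(z-o[2])/v[2]
    if d is None:
        p=f["range_z"][int(r)-1:int(r)+2,int(c)-1:int(c)+2]; d=np.median(p[p>0])
    return o+v*d
def cloud(f):
    K,R,t=cam(f); h,wd=f["range_z"].shape; c,r=np.meshgrid(np.arange(wd),np.arange(h))
    P=np.stack([c,r,np.ones_like(c)],-1)@np.linalg.inv(K).T*f["range_z"][...,None]
    return (P-t)@R
def px(f,p):
    K,R,t=cam(f); q=K@(R@np.array(p)+t); return q[1]/q[2],q[0]/q[2]
E
python3 - <<'E'
from h import *
np.set_printoptions(precision=4,suppress=True)
print(manip.observe()['wrist_force'],manip.pinch_z)
ims=[]
for n in ["top","side"]:
    f=manip.grab_frame(n); cv2.imwrite(f"pics/{n}0.png",f["pixels"])
    print(n,-cam(f)[1].T@cam(f)[2])
    for l in ["lens_frame","helmet","window_seat","flip_tab","flip_hinge","pipe_ring","spray_can","chipping_hammer"]:
        for d in manip.place_of(f,l)[:4]:
            try:print(l,round(d["p"],2),np.round(d["location"]),w(f,d["location"]))
            except Exception as e: print(l,d,e)
E
```

```text
[-0.4822 -0.062  -0.7233] -0.0187
top [0.2569 0.1259 1.1985]
lens_frame 0.93 [270. 296.] [0.349  0.0935 0.0092]
lens_frame 0.77 [344. 210.] [0.1716 0.299  0.0079]
lens_frame 0.75 [288. 185.] [0.3046 0.3635 0.0095]
lens_frame 0.69 [236. 240.] [0.4332 0.2332 0.0084]
flip_tab 0.94 [162. 413.] [ 0.5651 -0.1477  0.2135]
flip_hinge 0.76 [168. 467.] [ 0.5576 -0.2655  0.2009]
pipe_ring 0.72 [139. 257.] [ 0.6898  0.1967 -0.0001]
spray_can 0.91 [116. 328.] [0.718  0.0189 0.0872]
chipping_hammer 0.91 [198. 149.] [0.5254 0.4629 0.0195]
side [ 0.2494 -0.6764  0.68  ]
lens_frame 0.9 [243. 248.] [0.4159 0.2118 0.0125]
lens_frame 0.74 [284. 230.] [0.3468 0.0808 0.0049]
lens_frame 0.71 [218. 195.] [0.2987 0.3763 0.0048]
lens_frame 0.61 [244. 147.] [0.1654 0.2887 0.0044]
window_seat 0.7 [258. 373.] [ 0.5663 -0.148   0.2085]
flip_tab 0.93 [258. 372.] [ 0.565  -0.146   0.2085]
flip_hinge 0.6 [312. 403.] [ 0.5598 -0.2668  0.1974]
pipe_ring 0.79 [232. 346.] [0.6595 0.1545 0.0413]
chipping_hammer 0.68 [197. 267.] [ 0.5252  0.455  -0.0048]
```

View pics/top0.png

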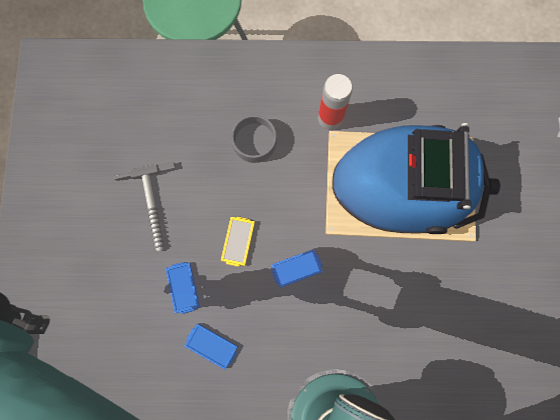

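View pics/side0.png

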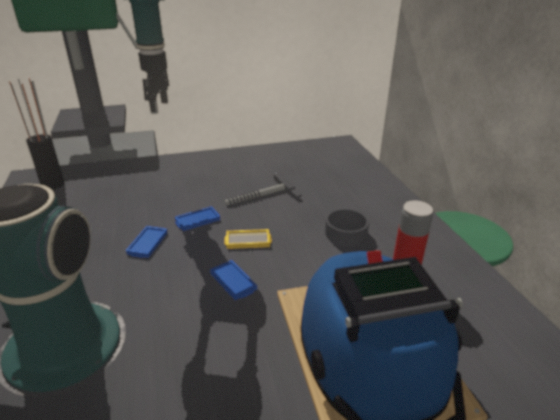

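The top view shows the yellow frame at about (row 240, col 238) and three blue look-alikes. The helmet's black holder is at about (163, 440), with its red tab on the left (+y) at (160, 412). The side view agrees. Next I'll measure the poses precisely.

Run:
```python
from h import *
np.set_printoptions(precision=4,suppress=True)
for n in ["top","side"]:
    f=manip.grab_frame(n); C=cloud(f); b,g,r=[f["pixels"][...,i].astype(int) for i in range(3)]
    yel=(r>120)&(g>100)&(b<90)&(abs(C[...,0]-.43)<.12)&(abs(C[...,1]-.23)<.12)
    P=C[yel&(C[...,2]>.008)]; 
    print(n,"frame",len(P),cv2.minAreaRect((P[:,:2]*1000).astype(np.float32)),np.median(P[:,2]))
    dark=(C[...,2]>.192)&(C[...,2]<.206)&(abs(C[...,0]-.56)<.1)&(C[...,1]>-.28)&(C[...,1]<-.14)
    P=C[dark]; print("plate",len(P),cv2.minAreaRect((P[:,:2]*1000).astype(np.float32)),np.median(P[:,2]))
    red=(r>120)&(g<70)&(b<70)&(abs(C[...,0]-.56)<.05)&(abs(C[...,1]+.15)<.05)&(C[...,2]>.17)
    P=C[red]; print("red",len(P),P.mean(0),P.min(0),P.max(0))
o=manip.observe();print(o["tcp_rot"],cv2.Rodrigues(np.array(o["tcp_rot"]))[0])
```

```text
top frame 252 ((421.9766540527344, 238.025146484375), (60.328521728515625, 119.71592712402344), 78.90389251708984) 0.01419927130512861
plate 3613 ((567.1196899414062, -214.0375518798828), (123.13615417480469, 189.0874786376953), 87.93115997314453) 0.20076947778435994
red 70 [ 0.5685 -0.1464  0.2141] [ 0.556  -0.1542  0.2029] [ 0.5809 -0.1399  0.2215]
side frame 211 ((422.234375, 239.1279296875), (64.49348449707031, 111.05953216552734), 79.6832504272461) 0.011586496015312994
plate 5358 ((566.9425659179688, -210.7501220703125), (127.95024871826172, 188.9797821044922), 88.01805877685547) 0.19898797637247295<stdin>:11: RuntimeWarning: Mean of empty slice.
  ret = um.true_divide(
Traceback (most recent call last):
ValueError: zero-size array to reduction operation minimum which has no identity
```

Run:
```python
from h import *
np.set_printoptions(precision=4,suppress=True)
o=manip.observe();print(o["t"],o["tcp_pos"],o["tcp_rot"]);print(cv2.Rodrigues(np.array(o["tcp_rot"]))[0])
f=manip.grab_frame("top"); C=cloud(f)
# plate edges: rows of plate top surface in y-slices
m=(abs(C[...,2]-.199)<.006)&(abs(C[...,0]-.567)<.085)
for y in np.arange(-.26,-.15,.015):
    q=C[m&(abs(C[...,1]-y)<.004)]; print(round(y,3),q[:,0].min(),q[:,0].max(),len(q))
for x in np.arange(.50,.645,.02):
    q=C[m&(abs(C[...,0]-x)<.004)&(C[...,1]<-.13)]; print(round(x,3),q[:,1].min(),q[:,1].max(),np.median(q[:,2]))
```

```text
1.0 [0.2446 0.6291 0.2313] [0.5791 3.0878 0.    ]
[[-0.932   0.3623  0.    ]
 [ 0.3623  0.932   0.    ]
 [-0.      0.     -1.    ]]
-0.26 0.48325842566289207 0.6509848698232084 270
-0.245 0.49071807316838484 0.640061522856103 246
-0.23 0.49178642395297284 0.6398095864783837 263
-0.215 0.49170131108287113 0.6424392910062361 242
-0.2 0.4929163740390947 0.642186339249221 246
-0.185 0.49306887617865075 0.6444331372889406 229
-0.17 0.49364977430136037 0.644162047046074 121
-0.155 0.4938197873233643 0.6429824196661006 106
0.5 -0.26708743826800785 -0.1500316831096776 0.20191414723305934
0.52 -0.2685589316609757 -0.152302068951817 0.20043844303458846
0.54 -0.2703864949776892 -0.1536624478305383 0.20039067116435555
0.56 -0.26914886429186313 -0.15384278339736293 0.20051138872024488
0.58 -0.26994977430892114 -0.15700978127015547 0.20029836802075013
0.6 -0.2721077811121605 -0.15554318497165973 0.20075193408379324
0.62 -0.27332349279042023 -0.15668449171942597 0.20084694215449359
0.64 -0.27703455347060546 -0.15656671016419063 0.20136508379702175
```

play_rows --pt "0.2 -0.48 0.15" --pt "0.4 -0.97 0.3" --pt "0.4 -0.97 0.3" --roll '[-0.05,-0.1,-0.1]' --fingers '[45,45,45]'

```text
t: 1.42
tcp_pos: [0.2862, 0.5304, 0.2633]
tcp_rot: [0.824, 3.03, 0.004]
wrist_force: [-0.5, 1.2, 0.2]
gripper_width: 0.524
grip_force: 0.0
```

play_rows --pt "0.2 -0.48 0.15" --pt "0.4 -0.97 0.3" --pt "0.4 -0.97 0.3" --roll '[-0.05,-0.1,-0.1]' --fingers '[45,45,45]'

```text
t: 1.8
tcp_pos: [0.3259, 0.4342, 0.2929]
tcp_rot: [1.059, 2.957, 0.004]
wrist_force: [-0.5, 1.0, 0.1]
gripper_width: 0.526
grip_force: 0.0
```

play_rows --pt "0.2 -0.48 0.15" --pt "0.4 -0.97 0.3" --pt "0.4 -0.97 0.3" --roll '[-0.05,-0.1,-0.1]' --fingers '[45,45,45]'

```text
t: 2.17
tcp_pos: [0.3659, 0.3377, 0.3225]
tcp_rot: [1.287, 2.865, 0.004]
wrist_force: [0.6, 0.5, 0.2]
gripper_width: 0.529
grip_force: 0.0
```

play_rows --pt "0.2 -0.48 0" --pt "0.4 -0.97 0" --pt "0.4 -0.97 0" --roll '[-0.05,-0.1,-0.1]' --fingers '[45,45,45]'

```text
t: 2.55
tcp_pos: [0.4053, 0.2405, 0.3204]
tcp_rot: [-1.507, -2.755, 0.001]
wrist_force: [0.2, 0.8, 0.1]
gripper_width: 0.528
grip_force: 0.0
```

play_rows --pt "0.2 -0.48 0" --pt "0.4 -0.97 0" --pt "0.4 -0.97 0" --roll '[-0.05,-0.1,-0.1]' --fingers '[45,45,45]'

```text
t: 2.92
tcp_pos: [0.4455, 0.1439, 0.3206]
tcp_rot: [-1.718, -2.629, 0.0]
wrist_force: [-1.1, 1.2, -0.1]
gripper_width: 0.529
grip_force: 0.0
```

play_rows --pt "0.2 -0.48 0" --pt "0.4 -0.97 0" --pt "0.4 -0.97 0" --roll '[-0.05,-0.1,-0.1]' --fingers '[45,45,45]'

```text
t: 3.3
tcp_pos: [0.4857, 0.0472, 0.3206]
tcp_rot: [-1.918, -2.487, -0.0]
wrist_force: [-0.2, 0.2, -0.2]
gripper_width: 0.532
grip_force: 0.0
```

play_rows --pt "0.21 -0.48 0" --pt "0.43 -0.95 0" --pt "0.43 -0.95 0" --roll '[-0.05,-0.1,-0.1]' --fingers '[45,45,45]'

```text
t: 3.68
tcp_pos: [0.5289, -0.0473, 0.3204]
tcp_rot: [-2.106, -2.329, -0.0]
wrist_force: [-0.8, 1.5, 0.5]
gripper_width: 0.525
grip_force: 0.0
```

play_rows --pt "0.21 -0.48 -0.1" --pt "0.43 -0.94 -0.4" --pt "0.43 -0.94 -0.4" --pt "0.43 -0.94 -0.4" --roll '[-0.05,-0.1,-0.1,-0.1]' --fingers '[45,45,45,45]'

```text
t: 4.18
tcp_pos: [0.5707, -0.1391, 0.2809]
tcp_rot: [-2.279, -2.16, -0.001]
wrist_force: [0.4, 0.5, 1.1]
gripper_width: 0.526
grip_force: 0.0
```

Run:
```python
from h import *
np.set_printoptions(precision=4,suppress=True)
o=manip.observe();print(o["tcp_pos"],o["joint_positions"])
f=manip.grab_frame("wrist"); C=cloud(f); cv2.imwrite("pics/w1.png",f["pixels"])
for l in ["flip_tab","flip_hinge"]:
    for d in manip.place_of(f,l)[:2]: print(l,d["p"],d["location"],w(f,d["location"]))
b,g,r=[f["pixels"][...,i].astype(int) for i in range(3)]
P=C[(r>110)&(g<60)&(b<60)&(C[...,2]>.19)&(C[...,2]<.23)]; print(len(P),P.mean(0),P.min(0),P.max(0))
```

```text
[ 0.5707 -0.1391  0.2809] [-0.2824  0.0729  1.7341  0.0016  1.3362 -0.2293]
flip_tab 0.55 [227.8, 284.5] [ 0.5705 -0.1384  0.2181]
flip_hinge 0.81 [354.2, 288.2] [ 0.5669 -0.2595  0.1995]
458 [ 0.5701 -0.144   0.2138] [ 0.5572 -0.1528  0.205 ] [ 0.583  -0.136   0.2202]
```

View pics/w1.png

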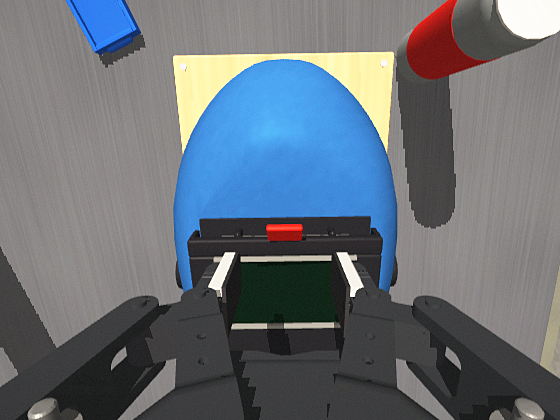

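The wrist picture shows the red tab at (232, 285), straight ahead of the fingers and centred in x at 0.570. The holder is still closed. I'll descend, then pinch.

play_rows --pt "0 0 -0.3" --pt "0 0 -0.6" --pt "0 0 -0.79" --pt "0 0 -0.79" --pt "0 0 -0.79" --roll '[0,0,0,0,0]' --fingers '[45,45,45,45,45]'

```text
t: 4.95
tcp_pos: [0.5714, -0.1418, 0.2037]
tcp_rot: [2.282, 2.157, 0.002]
wrist_force: [-0.3, -0.4, 0.2]
gripper_width: 0.528
grip_force: 0.0
```

play_rows --pt "0 0 0" --pt "0 0 0" --pt "0 0 0" --pt "0 0 0" --pt "0 0 0" --roll '[0,0,0,0,0]' --fingers '[20,20,20,20,20]'

```text
t: 5.58
tcp_pos: [0.5696, -0.1417, 0.2024]
tcp_rot: [-2.282, -2.156, 0.002]
wrist_force: [-5.2, 1.4, 0.7]
gripper_width: 0.276
grip_force: 58.8
```

play_rows --pt "0 -0.03 0.16" --pt "0 -0.08 0.31" --pt "-0.01 -0.16 0.46" --pt "-0.01 -0.25 0.59" --pt "-0.02 -0.36 0.71" --pt "-0.02 -0.48 0.82" --pt "-0.03 -0.61 0.9" --pt "-0.04 -0.76 0.97" --roll '[0,0,0,0,0,0,0,0]' --fingers '[20,20,20,20,20,20,20,20]'

```text
t: 6.58
tcp_pos: [0.5664, -0.2184, 0.2992]
tcp_rot: [-2.283, -2.157, -0.0]
wrist_force: [-0.4, -0.6, -10.5]
gripper_width: 0.269
grip_force: 59.2
```

play_rows --pt "-0.01 -0.15 0.05" --pt "-0.02 -0.31 0.08" --pt "-0.02 -0.47 0.09" --pt "-0.03 -0.63 0.08" --pt "-0.03 -0.63 0.08" --pt "-0.03 -0.63 0.08" --roll '[0,0,0,0,0,0]' --fingers '[20,20,20,20,20,20]'

```text
t: 7.32
tcp_pos: [0.564, -0.2817, 0.3089]
tcp_rot: [2.282, 2.155, 0.0]
wrist_force: [-3.1, 1.4, 3.0]
gripper_width: 0.253
grip_force: 59.1
```

```bash
cat > plate.py <<'E'
from h import *
np.set_printoptions(precision=4,suppress=True)
import sys
for n in ["side","top"]:
    f=manip.grab_frame(n); C=cloud(f); cv2.imwrite(f"pics/{n}_{sys.argv[1]}.png",f["pixels"])
    d=(C[...,2]>.22)&(C[...,2]<.30)&(abs(C[...,0]-.56)<.07)&(C[...,1]<-.22)&(C[...,1]>-.31)
    P=C[d]; print(n,len(P))
    if len(P)>50:
        for x0 in (.50,.53,.56,.59,.62):
            q=P[abs(P[:,0]-x0)<.01]
            if len(q)>20: a=np.polyfit(q[:,2],q[:,1],1); print(x0,len(q),"angle deg",90-np.degrees(np.arctan(a[0])),"y@.194",np.polyval(a,.194))
E
python3 plate.py a
```

```text
side 3898
0.5 868 angle deg 87.69301814185093 y@.194 -0.261723409979654
0.53 559 angle deg 88.41080032115397 y@.194 -0.2644183880158029
0.56 469 angle deg 87.14854557799642 y@.194 -0.26664390586339026
0.59 456 angle deg 87.26502718594539 y@.194 -0.26756772255654243
0.62 553 angle deg 88.0235435784673 y@.194 -0.26929837887958935
top 978
0.5 189 angle deg 88.76078825050467 y@.194 -0.2536155130674073
0.53 135 angle deg 87.74654030440345 y@.194 -0.26184702481904576
0.56 134 angle deg 88.34111410409012 y@.194 -0.2624676319563678
0.59 131 angle deg 87.40228763503134 y@.194 -0.2644751334553867
0.62 142 angle deg 87.31232480351701 y@.194 -0.26454179323287585
```

play_rows --pt "0 -0.05 -0.01" --pt "0 -0.05 -0.01" --pt "0 -0.05 -0.01" --pt "0 -0.05 -0.01" --roll '[0,0,0,0]' --fingers '[20,20,20,20]'

```text
t: 7.92
tcp_pos: [0.5639, -0.2859, 0.3082]
tcp_rot: [2.281, 2.157, 0.0]
wrist_force: [-5.3, 0.4, 6.5]
gripper_width: 0.253
grip_force: 58.6
```

play_rows --pt "0 0 0" --pt "0 0 0" --pt "0 0 0" --pt "0 0 0.3" --pt "0 0 0.6" --pt "0 0 0.6" --roll '[0,0,0,0,0,0]' --fingers '[45,45,45,45,45,45]'

```text
t: 8.68
tcp_pos: [0.5651, -0.2866, 0.3696]
tcp_rot: [2.279, 2.154, 0.003]
wrist_force: [0.2, -0.8, 0.1]
gripper_width: 0.528
grip_force: 0.0
```

```bash
python3 plate.py b
```

```text
side 3978
0.5 840 angle deg 89.68810586243046 y@.194 -0.26130004010138375
0.53 538 angle deg 90.23386821763971 y@.194 -0.26432804190959086
0.56 528 angle deg 90.14088149818001 y@.194 -0.26552675178115503
0.59 516 angle deg 90.21317533353817 y@.194 -0.2666092626779777
0.62 544 angle deg 89.9067318987981 y@.194 -0.26905907448348515
top 1077
0.5 202 angle deg 89.80045619911073 y@.194 -0.25477775510369965
0.53 149 angle deg 89.6126513793512 y@.194 -0.2618819538153359
0.56 144 angle deg 89.51792053832072 y@.194 -0.26306209474034153
0.59 143 angle deg 89.82025914635919 y@.194 -0.26380689300393656
0.62 159 angle deg 89.37813886524954 y@.194 -0.2642763139074104
```

View pics/side_b.png

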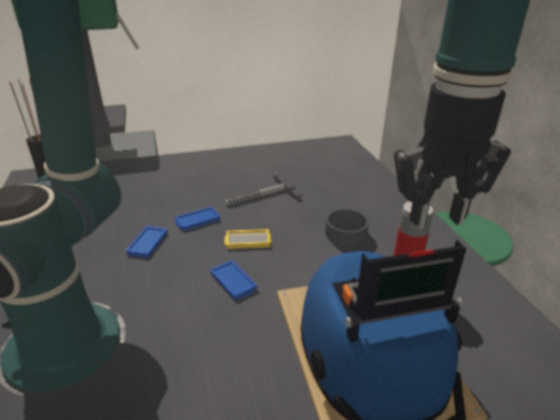

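The side picture shows the holder standing straight up at about (280, 410) and released. An orange clip is visible at (293, 348). Next I'll look at the seat from above with the wrist camera.

play_rows --pt "0 0.48 0.02" --pt "0 0.95 0.05" --pt "0 0.95 0.05" --pt "0 0.95 0.05" --roll '[0,0,0,0]' --fingers '[80,80,80,80]'

```text
t: 9.28
tcp_pos: [0.5632, -0.1909, 0.3698]
tcp_rot: [-2.282, -2.157, 0.002]
wrist_force: [-0.2, 0.0, 0.6]
gripper_width: 0.936
grip_force: 0.0
```

Run:
```python
from h import *
np.set_printoptions(precision=4,suppress=True)
o=manip.observe();print(o["tcp_pos"])
for n in ("wrist","top"):
    f=manip.grab_frame(n); C=cloud(f); cv2.imwrite(f"pics/{n}2.png",f["pixels"])
    for l in ["window_seat","flip_hinge"]:
        for d in manip.place_of(f,l)[:2]: print(n,l,d["p"],d["location"],w(f,d["location"]),w(f,d["location"],z=.173))
    b,g,r=[f["pixels"][...,i].astype(int) for i in range(3)]
    P=C[(r>150)&(g>50)&(g<150)&(b<70)&(C[...,2]>.165)&(C[...,2]<.20)&(abs(C[...,0]-.567)<.1)]
    for s in (P[P[:,0]<.567],P[P[:,0]>.567]):
        if len(s): print("clip",len(s),s.mean(0),s.min(0),s.max(0))
    m=(abs(C[...,2]-.173)<.003)&(abs(C[...,0]-.567)<.08)&(abs(C[...,1]+.195)<.05)
    q=C[m]; print("ledge",len(q),np.median(q[:,2]),cv2.minAreaRect((q[:,:2]*1000).astype(np.float32)))
```

```text
[ 0.5632 -0.1909  0.3698]
wrist flip_hinge 0.68 [258.7, 294.0] [ 0.5688 -0.2595  0.2039] [ 0.5689 -0.2731  0.173 ]
clip 67 [ 0.5061 -0.1899  0.1844] [ 0.4962 -0.2032  0.1666] [ 0.5098 -0.175   0.1891]
clip 46 [ 0.6313 -0.1938  0.1826] [ 0.6265 -0.208   0.1675] [ 0.6403 -0.1804  0.1894]
ledge 2018 0.17363167723609788 ((573.4656982421875, -188.1123046875), (75.36334991455078, 122.54704284667969), 87.8896255493164)
top window_seat 0.75 [167.0, 426.5] [ 0.5679 -0.1892  0.1687] [ 0.5666 -0.1879  0.173 ]
top flip_hinge 0.93 [165.7, 467.1] [ 0.558  -0.2612  0.2137] [ 0.5704 -0.2771  0.173 ]
top flip_hinge 0.56 [164.9, 428.3] [ 0.5725 -0.1931  0.1695] [ 0.5714 -0.192   0.173 ]
clip 44 [ 0.5029 -0.1905  0.1817] [ 0.4993 -0.2058  0.1659] [ 0.5098 -0.1787  0.1907]
clip 30 [ 0.6298 -0.1959  0.1838] [ 0.6264 -0.2102  0.1664] [ 0.64   -0.1847  0.1925]
ledge 779 0.1720895904009077 ((570.4119262695312, -194.8523406982422), (93.7650375366211, 156.61512756347656), 87.80372619628906)
```

View pics/wrist2.png

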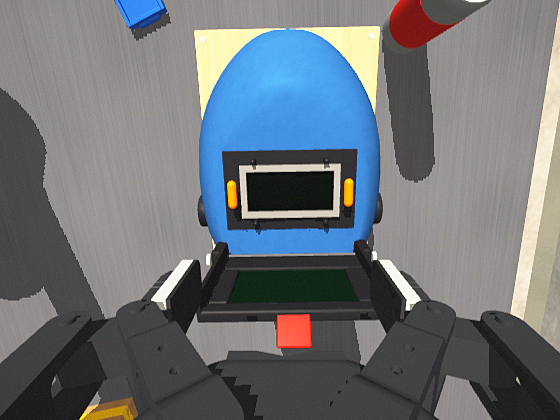

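The wrist picture shows the grey ledge centred near (190, 290), with clips at (193, 232) and (192, 348). The holder is upright behind the ledge. I'll fit the ledge rectangle from its image.

```bash
cat > seat.py <<'E'
from h import *
np.set_printoptions(precision=4,suppress=True)
for n in ("wrist","top"):
    f=manip.grab_frame(n); K,R,t=cam(f); I=f["pixels"].astype(int); C=cloud(f)
    m=(I.min(2)>95)&(I.max(2)-I.min(2)<40)&(abs(C[...,0]-.567)<.066)&(abs(C[...,1]+.195)<.04)&(abs(C[...,2]-.173)<.006)
    rc=np.argwhere(m); P=np.array([w(f,q,z=.173)[:2] for q in rc])*1000
    print(n,len(P),cv2.minAreaRect(P.astype(np.float32)), P.mean(0))
    b,g,r=I[...,0],I[...,1],I[...,2]
    o=(r>150)&(g>50)&(g<200)&(b<90)&(abs(C[...,0]-.567)<.1)&(abs(C[...,1]+.195)<.04)&(C[...,2]>.184)
    for s in (-1,1):
        rc=np.argwhere(o&((C[...,0]-.567)*s>0)); Q=np.array([w(f,q,z=.186)[:2] for q in rc])*1000
        print("nose",len(Q),cv2.minAreaRect(Q.astype(np.float32)),Q.mean(0))
E
python3 seat.py
```

```text
wrist 1946 ((568.1104736328125, -190.7252197265625), (61.51460266113281, 112.49403381347656), 87.74052429199219) [ 567.6386 -190.4263]
nose 195 ((392.9755859375, -335.38275146484375), (395.8559875488281, 21.051176071166992), 52.72584533691406) [ 498.0311 -198.3433]
nose 195 ((631.3939208984375, -194.09519958496094), (28.65988540649414, 9.772157669067383), 89.44651794433594) [ 631.1582 -194.5084]
top 507 ((568.0429077148438, -193.37655639648438), (61.320011138916016, 113.15711975097656), 87.66622924804688) [ 567.7645 -194.5815]
nose 59 ((504.6802062988281, -190.92306518554688), (8.836356163024902, 30.032024383544922), 0.5815678834915161) [ 504.2252 -190.5753]
nose 49 ((630.3298950195312, -195.6710205078125), (28.59091567993164, 9.01347827911377), 84.47889709472656) [ 630.4486 -196.0192]
```

play_rows --pt "-0.14 0.43 0" --pt "-0.28 0.86 0" --pt "-0.28 0.86 0" --roll '[0.09,0.18,0.18]' --fingers '[80,80,80]'

```text
t: 10.05
tcp_pos: [0.535, -0.1029, 0.3719]
tcp_rot: [1.953, 2.46, 0.001]
wrist_force: [0.7, 0.1, 0.1]
gripper_width: 0.936
grip_force: 0.0
```

play_rows --pt "-0.14 0.43 0" --pt "-0.28 0.86 0" --pt "-0.28 0.86 0" --roll '[0.09,0.18,0.18]' --fingers '[80,80,80]'

```text
t: 10.42
tcp_pos: [0.5074, -0.0176, 0.3717]
tcp_rot: [1.588, 2.71, 0.001]
wrist_force: [0.3, -0.6, -0.7]
gripper_width: 0.934
grip_force: 0.0
```

play_rows --pt "-0.14 0.43 -0.35" --pt "-0.28 0.86 -0.7" --pt "-0.28 0.86 -0.7" --roll '[0.09,0.18,0.18]' --fingers '[80,80,80]'

```text
t: 10.8
tcp_pos: [0.4774, 0.0678, 0.2976]
tcp_rot: [-1.189, -2.901, 0.005]
wrist_force: [-1.0, 0.1, 0.8]
gripper_width: 0.933
grip_force: 0.0
```

play_rows --pt "-0.14 0.43 -0.35" --pt "-0.28 0.86 -0.7" --pt "-0.28 0.86 -0.7" --roll '[0.09,0.18,0.18]' --fingers '[80,80,80]'

```text
t: 11.18
tcp_pos: [0.4503, 0.1532, 0.2289]
tcp_rot: [-0.77, -3.042, 0.004]
wrist_force: [-0.6, -0.6, -0.0]
gripper_width: 0.936
grip_force: 0.0
```

play_rows --pt "-0.14 0.43 -0.35" --pt "-0.28 0.86 -0.7" --pt "-0.28 0.86 -0.7" --pt "-0.28 0.86 -0.7" --roll '[0.09,0.19,0.19,0.19]' --fingers '[80,80,80,80]'

```text
t: 11.68
tcp_pos: [0.4259, 0.2384, 0.1629]
tcp_rot: [0.315, 3.123, 0.001]
wrist_force: [0.1, -0.4, 0.4]
gripper_width: 0.938
grip_force: 0.0
```

```bash
cat > fr.py <<'E'
from h import *
np.set_printoptions(precision=4,suppress=True)
o=manip.observe();R=cv2.Rodrigues(np.array(o["tcp_rot"]))[0];print(o["tcp_pos"],"yaw y-axis",np.degrees(np.arctan2(R[1,1],R[0,1])),R[:,2],o["wrist_force"])
for n in ("wrist","top"):
    f=manip.grab_frame(n); C=cloud(f); I=f["pixels"].astype(int); b,g,r=I[...,0],I[...,1],I[...,2]; cv2.imwrite(f"pics/{n}3.png",f["pixels"])
    m=(r>120)&(g>100)&(b<90)&(np.hypot(C[...,0]-.422,C[...,1]-.238)<.09)&(C[...,2]>.011)&(C[...,2]<.018)
    P=np.array([w(f,q,z=.014)[:2] for q in np.argwhere(m)])*1000
    print(n,len(P),cv2.minAreaRect(P.astype(np.float32)))
E
python3 fr.py
```

```text
[0.4259 0.2384 0.1629] yaw y-axis 78.48719493507538 [ 0.0028  0.0001 -1.    ] [ 0.1252 -0.3779  0.3699]
wrist 1804 ((421.7996826171875, 241.04714965820312), (59.77812957763672, 112.01924896240234), 78.77369689941406)
top 105 ((420.247802734375, 238.17282104492188), (60.13357925415039, 112.78980255126953), 78.85181427001953)
```

View pics/wrist3.png

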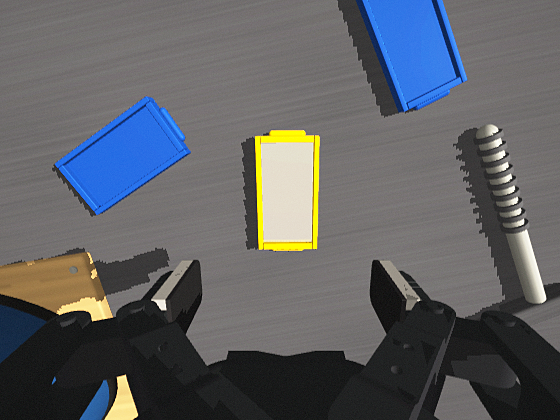

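The wrist picture shows the yellow frame at (190, 288), square with the fingers and with both beads visible. I'll lower onto it.

play_rows --pt "-0.02 0.01 -0.5" --pt "-0.02 0.01 -0.95" --pt "-0.02 0.01 -0.95" --pt "-0.02 0.01 -0.95" --roll '[0,0,0,0]' --fingers '[80,80,80,80]'

```text
t: 12.28
tcp_pos: [0.4236, 0.2403, 0.0684]
tcp_rot: [0.313, 3.123, 0.002]
wrist_force: [0.4, -0.1, -0.3]
gripper_width: 0.936
grip_force: 0.0
```

play_rows --pt "0 0 -0.25" --pt "0 0 -0.48" --pt "0 0 -0.48" --pt "0 0 -0.48" --roll '[0,0,0,0]' --fingers '[80,80,80,80]'

```text
t: 12.78
tcp_pos: [0.4236, 0.241, 0.0205]
tcp_rot: [0.311, 3.123, 0.003]
wrist_force: [-0.7, -0.4, 1.0]
gripper_width: 0.932
grip_force: 0.0
```

play_rows --pt "-0.02 -0.01 -0.08" --pt "-0.02 -0.01 -0.13" --pt "-0.02 -0.01 -0.16" --pt "-0.02 -0.01 -0.16" --pt "-0.02 -0.01 -0.16" --roll '[0,0,0,0,0]' --fingers '[70,70,70,70,70]'

```text
t: 13.4
tcp_pos: [0.4197, 0.2392, 0.0023]
tcp_rot: [0.31, 3.126, -0.0]
wrist_force: [-0.3, -0.4, 0.9]
gripper_width: 0.82
grip_force: 0.0
```

play_rows --pt "0 0 -0.02" --pt "0 0 -0.04" --pt "0 0 -0.06" --pt "0 0 -0.06" --roll '[0,0,0,0]' --fingers '[70,70,70,70]'

```text
t: 13.9
tcp_pos: [0.4194, 0.239, -0.004]
tcp_rot: [-0.31, -3.126, 0.0]
wrist_force: [-0.8, -0.4, 0.7]
gripper_width: 0.82
grip_force: 0.0
```

play_rows --pt "0.02 0.01 0" --pt "0.02 0.01 0" --pt "0.02 0.01 0" --pt "0.02 0.01 0" --pt "0.02 0.01 0" --pt "0.02 0.01 0" --roll '[0,0,0,0,0,0]' --fingers '[70,54,54,54,54,54]'

```text
t: 14.65
tcp_pos: [0.4225, 0.2406, -0.003]
tcp_rot: [0.31, 3.125, 0.001]
wrist_force: [1.1, 0.2, 6.1]
gripper_width: 0.683
grip_force: 65.1
```

play_rows --pt "0 0 0.2" --pt "0 0 0.5" --pt "0 0 0.9" --pt "0 0 0.9" --roll '[0,0,0,0]' --fingers '[54,54,54,54]'

```text
t: 15.15
tcp_pos: [0.4239, 0.2413, 0.0892]
tcp_rot: [0.31, 3.121, 0.005]
wrist_force: [1.0, -0.4, -0.2]
gripper_width: 0.684
grip_force: 64.5
```

```bash
cat > held.py <<'E'
from h import *
import sys
np.set_printoptions(precision=4,suppress=True)
o=manip.observe();R=cv2.Rodrigues(np.array(o["tcp_rot"]))[0];p=np.array(o["tcp_pos"]);print(p,"yaw",np.degrees(np.arctan2(R[1,1],R[0,1])),o["wrist_force"],o["gripper_width"],"t",o["t"])
ok={}
for n in ("wrist","top","side"):
    f=manip.grab_frame(n); C=cloud(f); I=f["pixels"].astype(int); b,g,r=I[...,0],I[...,1],I[...,2]; cv2.imwrite(f"pics/{n}_{sys.argv[1]}.png",f["pixels"])
    m=(r>110)&(g>90)&(b<.6*g)&(abs(r-g)<70)&(np.hypot(C[...,0]-p[0],C[...,1]-p[1])<.08)&(abs(C[...,2]-p[2]-.008)<.022)
    P=C[m]
    if len(P)<20: print(n,len(P)); continue
    zt=np.percentile(P[:,2],90); T=P[P[:,2]>zt-.005]
    a=np.linalg.lstsq(np.c_[T[:,:2]-p[:2],np.ones(len(T))],T[:,2],rcond=None)[0]
    print(n,len(P),"top z",zt,"slopes",a[:2],cv2.minAreaRect((T[:,:2]*1000).astype(np.float32)))
E
python3 held.py h1
```

```text
[0.4239 0.2413 0.0892] yaw 78.65502802736309 [ 1.0135 -0.4232 -0.1823] 0.6837242116372861 t 15.15
wrist 8018 top z 0.10740059020339708 slopes [0.0046 0.0031] ((416.6814880371094, 243.20654296875), (61.00037384033203, 98.86625671386719), 78.69676208496094)
top 141 top z 0.10697413805629416 slopes [0.0068 0.0055] ((414.0003662109375, 239.40298461914062), (59.780269622802734, 95.929443359375), 79.05250549316406)
side 269 top z 0.10174171823275963 slopes [0.002  0.0115] ((420.4122009277344, 237.8619384765625), (62.19384002685547, 111.44744873046875), 79.14323425292969)
```

View pics/wrist_h1.png

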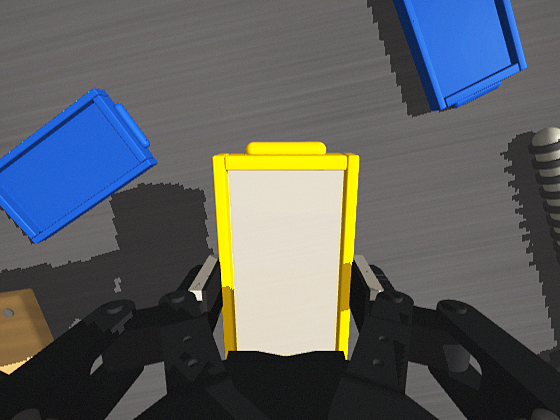

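The wrist picture shows the frame held level and square between the pads, with its far bead at (150, 287). I'll carry it over the helmet.

play_rows --pt "0.14 -0.4 0.45" --pt "0.29 -0.86 0.9" --pt "0.29 -0.86 0.9" --roll '[0.01,0.02,0.02]' --fingers '[54,54,54]'

```text
t: 15.68
tcp_pos: [0.4529, 0.1525, 0.1782]
tcp_rot: [0.266, 3.126, 0.001]
wrist_force: [0.2, -0.1, -0.6]
gripper_width: 0.68
grip_force: 65.0
```

play_rows --pt "0.14 -0.43 0.4" --pt "0.29 -0.86 0.8" --pt "0.29 -0.86 0.8" --roll '[0.01,0.02,0.02]' --fingers '[54,54,54]'

```text
t: 16.05
tcp_pos: [0.4815, 0.0667, 0.2575]
tcp_rot: [0.217, 3.131, 0.0]
wrist_force: [-1.1, -0.1, -0.1]
gripper_width: 0.682
grip_force: 65.0
```

play_rows --pt "0.14 -0.43 0" --pt "0.29 -0.86 0" --pt "0.29 -0.86 0" --roll '[0.01,0.02,0.02]' --fingers '[54,54,54]'

```text
t: 16.42
tcp_pos: [0.5074, -0.0185, 0.2525]
tcp_rot: [-0.167, -3.131, -0.0]
wrist_force: [0.6, 1.0, -0.7]
gripper_width: 0.686
grip_force: 65.0
```

play_rows --pt "0.14 -0.43 0" --pt "0.29 -0.86 0" --pt "0.29 -0.86 0" --roll '[0.01,0.02,0.02]' --fingers '[54,54,54]'

```text
t: 16.8
tcp_pos: [0.537, -0.1038, 0.2533]
tcp_rot: [-0.117, -3.135, -0.002]
wrist_force: [-0.4, 0.4, -1.0]
gripper_width: 0.687
grip_force: 65.0
```

play_rows --pt "0.14 -0.43 0" --pt "0.28 -0.86 0" --pt "0.28 -0.86 0" --pt "0.28 -0.86 0" --pt "0.28 -0.86 0" --roll '[0.01,0.02,0.02,0.02,0.02]' --fingers '[54,54,54,54,54]'

```text
t: 17.42
tcp_pos: [0.5651, -0.1878, 0.2556]
tcp_rot: [-0.062, -3.14, -0.002]
wrist_force: [0.2, 0.0, -0.2]
gripper_width: 0.689
grip_force: 65.0
```

```bash
python3 held.py h2
python3 - <<'E'
from h import *
print(manip.observe()["joint_positions"])
E
```

```text
[ 0.5651 -0.1878  0.2556] yaw 87.74555869494749 [ 0.2006  0.025  -0.1685] 0.6891986386141943 t 17.425
wrist 8037 top z 0.2739667277606937 slopes [-0.003   0.0014] ((557.9918823242188, -187.34249877929688), (60.06272506713867, 99.23605346679688), 87.69170379638672)
top 238 top z 0.2750510326540318 slopes [-0.004   0.0078] ((564.8187255859375, -174.89427185058594), (32.89303207397461, 112.48943328857422), 89.26232147216797)
side 494 top z 0.27265173514761604 slopes [-0.0014 -0.0112] ((564.3235473632812, -187.16732788085938), (65.27442932128906, 112.70441436767578), 87.44831848144531)
[-3.63992926e-01  1.01011052e-01  1.74858215e+00  2.48289785e-04
  1.29209294e+00 -1.89511386e+00]
```

play_rows --pt "0.04 -0.03 -0.3" --pt "0.04 -0.03 -0.6" --pt "0.04 -0.03 -0.65" --pt "0.04 -0.03 -0.65" --pt "0.04 -0.03 -0.65" --roll '[0,0,0,0,0]' --fingers '[54,54,54,54,54]'

```text
t: 18.2
tcp_pos: [0.5703, -0.1927, 0.1927]
tcp_rot: [0.064, 3.139, -0.0]
wrist_force: [-0.3, 1.4, -0.9]
gripper_width: 0.678
grip_force: 65.5
```

```bash
python3 held.py h3
python3 - <<'E'
from h import *
np.set_printoptions(precision=4,suppress=True)
f=manip.grab_frame("wrist"); C=cloud(f); I=f["pixels"].astype(int); b,g,r=I[...,0],I[...,1],I[...,2]
o=(r>140)&(g>.3*r)&(g<.72*r)&(b<.4*r)&(abs(C[...,1]+.19)<.04)&(C[...,2]>.18)&(C[...,2]<.192)&(abs(C[...,0]-.567)<.1)
Q=C[o]; print("nose",len(Q)); 
if len(Q)>5: print(Q.min(0),Q.max(0),Q.mean(0))
E
```

```text
[ 0.5703 -0.1927  0.1927] yaw 87.65733649924076 [-0.3127  1.3663 -0.9109] 0.6783667907078755 t 18.2
wrist 8126 top z 0.21096927127470216 slopes [0.0001 0.0007] ((562.4663696289062, -192.0421142578125), (60.63404083251953, 98.9585189819336), 87.81120300292969)
top 208 top z 0.21202315960881532 slopes [ 0.0055 -0.0323] ((569.4315185546875, -179.4613037109375), (31.873836517333984, 112.1063232421875), 89.46918487548828)
side 178 top z 0.2088680906799553 slopes [ 0.0372 -0.0095] ((516.8667602539062, -178.63442993164062), (48.77229690551758, 18.978212356567383), 60.53730392456055)
nose 1143
[ 0.4998 -0.2037  0.1801] [ 0.528  -0.1542  0.1906] [ 0.5047 -0.1895  0.1882]
```

View pics/wrist_h3.png

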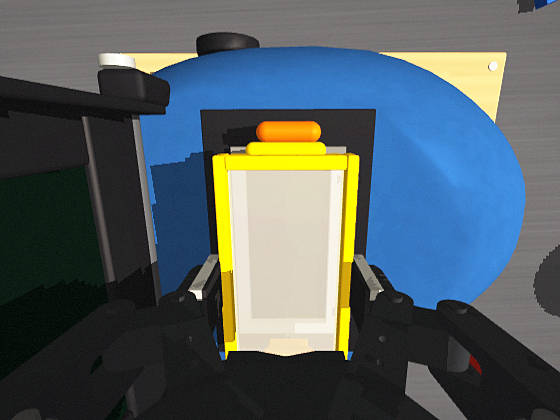

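The wrist picture shows the bead centred at column 286 and the clip nose at column 289. Together with the ledge seen through the lens, that means the frame needs to shift about 1.6 mm in +y.

play_rows --pt "-0.007 0.017 -0.03" --pt "-0.007 0.017 -0.06" --pt "-0.007 0.017 -0.09" --pt "-0.007 0.017 -0.09" --pt "-0.007 0.017 -0.09" --roll '[0,0,0,0,0]' --fingers '[54,54,54,54,54]'

```text
t: 19.02
tcp_pos: [0.569, -0.1913, 0.1823]
tcp_rot: [0.064, 3.141, -0.0]
wrist_force: [-0.3, 0.3, 0.4]
gripper_width: 0.682
grip_force: 65.6
```

```bash
cat > al.py <<'E'
from h import *
np.set_printoptions(precision=4,suppress=True)
o=manip.observe();print(o["tcp_pos"],o["wrist_force"],o["torque"])
f=manip.grab_frame("wrist"); C=cloud(f); I=f["pixels"].astype(int); b,g,r=I[...,0],I[...,1],I[...,2]
cy=(C[...,0]<.515)&(abs(C[...,1]+.19)<.04)&(C[...,2]>.175)
org=cy&(r>140)&(g>.3*r)&(g<.72*r)&(b<.4*r); yel=cy&(r>110)&(g>.78*r)&(b<.6*g)
for n,m in (("nose",org),("bead",yel&(C[...,0]<.511))):
    Q=C[m]; print(n,len(Q),Q.min(0),Q.max(0),"mid y",(np.percentile(Q[:,1],1)+np.percentile(Q[:,1],99))/2)
E
python3 al.py
```

```text
[ 0.569  -0.1913  0.1823] [-0.2758  0.3045  0.4293] [-0.009   0.0504 -0.0066]
nose 1089 [ 0.4997 -0.2191  0.1826] [ 0.5149 -0.1634  0.3256] mid y -0.18888950907337465
bead 763 [ 0.5021 -0.2062  0.1855] [ 0.511  -0.1718  0.3256] mid y -0.18873969965986193
```

play_rows --pt "0 0 -0.02" --pt "0 0 -0.04" --pt "0 0 -0.06" --pt "0 0 -0.06" --roll '[0,0,0,0]' --fingers '[54,54,54,54]'

```text
t: 19.58
tcp_pos: [0.571, -0.1915, 0.18]
tcp_rot: [0.064, 3.135, -0.002]
wrist_force: [-3.1, 2.3, 11.7]
gripper_width: 0.683
grip_force: 67.0
```

play_rows --pt "0 0 -0.02" --pt "0 0 -0.03" --pt "0 0 -0.03" --roll '[0,0,0]' --fingers '[54,54,54]'

```text
t: 19.95
tcp_pos: [0.569, -0.1914, 0.1755]
tcp_rot: [0.064, 3.14, -0.001]
wrist_force: [-5.8, 0.6, 11.1]
gripper_width: 0.68
grip_force: 67.6
```

play_rows --pt "0 0 -0.02" --pt "0 0 -0.03" --pt "0 0 -0.03" --roll '[0,0,0]' --fingers '[54,54,54]'

```text
t: 20.32
tcp_pos: [0.5694, -0.1915, 0.1733]
tcp_rot: [0.064, 3.139, -0.001]
wrist_force: [-4.1, 1.5, 12.9]
gripper_width: 0.682
grip_force: 67.8
```

play_rows --pt "0 0 -0.02" --pt "0 0 -0.02" --pt "0 0 -0.02" --roll '[0,0,0]' --fingers '[54,54,54]'

```text
t: 20.7
tcp_pos: [0.5695, -0.1916, 0.1709]
tcp_rot: [0.064, 3.139, -0.002]
wrist_force: [-1.8, -0.2, 11.1]
gripper_width: 0.687
grip_force: 67.6
```

```bash
python3 held.py s1; python3 al.py
```

```text
[ 0.5695 -0.1916  0.1709] yaw 87.65472042665556 [-1.8469 -0.2418 11.118 ] 0.6870231213855762 t 20.7
wrist 7971 top z 0.1894523001786405 slopes [ 0.0198 -0.0001] ((555.7234497070312, -190.9296875), (60.244171142578125, 110.27165222167969), 87.48981475830078)
top 226 top z 0.1904052087677 slopes [ 0.0203 -0.0209] ((570.1347045898438, -177.5089874267578), (31.77133560180664, 124.20349884033203), 89.84609985351562)
side 170 top z 0.18693215893271484 slopes [-0.0162 -0.0046] ((514.3423461914062, -180.94760131835938), (52.251155853271484, 19.786853790283203), 61.47854232788086)
[ 0.5695 -0.1916  0.1709] [-2.8549  1.6201 11.7383] [ 0.1948  1.1085 -0.0946]
nose 1550 [ 0.4998 -0.2192  0.1756] [ 0.5148 -0.1633  0.3141] mid y -0.18906194163256215
bead 321 [ 0.5024 -0.2052  0.1777] [ 0.511  -0.1724  0.3141] mid y -0.18880433173294797
```

play_rows --pt "0 0 -0.02" --pt "0 0 -0.02" --pt "0 0 -0.02" --roll '[0,0,0]' --fingers '[54,54,54]'

```text
t: 21.28
tcp_pos: [0.5696, -0.1916, 0.1694]
tcp_rot: [0.063, 3.139, -0.002]
wrist_force: [-2.9, 0.9, 13.2]
gripper_width: 0.682
grip_force: 68.2
```

play_rows --pt "0 0 -0.02" --pt "0 0 -0.02" --pt "0 0 -0.02" --roll '[0,0,0]' --fingers '[54,54,54]'

```text
t: 21.65
tcp_pos: [0.5696, -0.1916, 0.1694]
tcp_rot: [0.063, 3.139, -0.002]
wrist_force: [-7.5, 2.5, 23.6]
gripper_width: 0.686
grip_force: 69.2
```

```bash
python3 held.py s2; python3 al.py
```

```text
[ 0.5696 -0.1916  0.1694] yaw 87.69804086936243 [-7.5138  2.4629 23.5515] 0.6858363579142155 t 21.65
wrist 8018 top z 0.18837888482709372 slopes [-0.0012  0.0001] ((556.0339965820312, -190.84524536132812), (60.346656799316406, 109.76596069335938), 87.66199493408203)
top 213 top z 0.18979909248633045 slopes [-0.0024 -0.0107] ((566.4427490234375, -178.00433349609375), (31.782608032226562, 116.52897644042969), 89.41555786132812)
side 168 top z 0.18672724668252658 slopes [-0.0291 -0.0027] ((514.6585083007812, -180.487548828125), (52.90414810180664, 20.074337005615234), 60.909549713134766)
[ 0.5696 -0.1916  0.1695] [-7.2167  1.7744 21.8829] [0.6192 1.8536 0.2079]
nose 1630 [ 0.4995 -0.2191  0.1802] [ 0.5147 -0.1639  0.3126] mid y -0.18946013101995152
bead 341 [ 0.5024 -0.2059  0.1779] [ 0.511  -0.1723  0.3126] mid y -0.188808478145571
```

Run:
```python
from h import *
a=cv2.imread("pics/wrist_s2.png")[80:260,180:400]; b=cv2.imread("pics/side_s2.png")[220:340,290:480]; c=cv2.imread("pics/top_s2.png")[110:220,370:500]
r=lambda i:cv2.resize(i,(int(i.shape[1]*400/i.shape[0]*.62),int(400*.62)),interpolation=cv2.INTER_CUBIC)
cv2.imwrite("pics/s2all.png",np.vstack([np.hstack([r(a),r(b)]),np.hstack([r(c),np.zeros((248,r(a).shape[1]+r(b).shape[1]-r(c).shape[1],3),np.uint8)])]))
```

```text
(no output)
```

View pics/s2all.png

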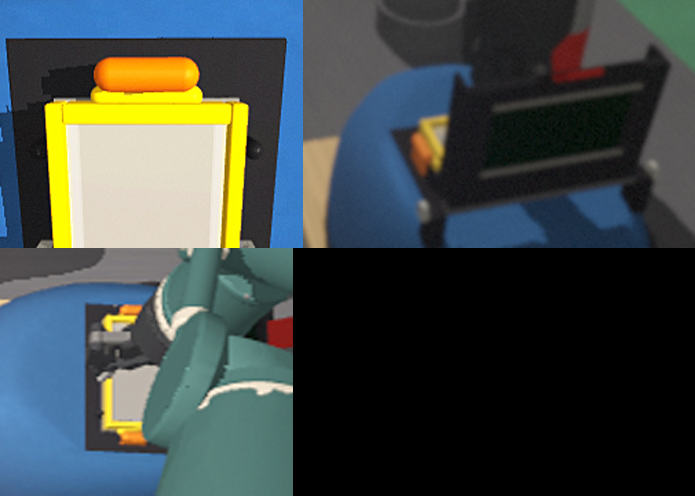

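The crops show the -x nose over its bead, the frame level on the ledge and the holder still upright. I'll add a slight push to confirm it is hard on the ledge, then check the holder and the +x clip.

play_rows --pt "0 0 -0.01" --pt "0 0 -0.01" --pt "0 0 -0.01" --pt "0 0 -0.01" --roll '[0,0,0,0]' --fingers '[54,54,54,54]'

```text
t: 22.35
tcp_pos: [0.5697, -0.1916, 0.1694]
tcp_rot: [0.063, 3.138, -0.002]
wrist_force: [-9.4, 3.1, 26.5]
gripper_width: 0.684
grip_force: 69.7
```

```bash
python3 held.py s3; python3 plate.py c
python3 - <<'E'
from h import *
np.set_printoptions(precision=4,suppress=True)
f=manip.grab_frame("top"); I=f["pixels"].astype(int); b,g,r=I[...,0],I[...,1],I[...,2]; C=cloud(f)
o=(r>150)&(g>50)&(g<.72*r)&(b<90)&(abs(C[...,0]-.567)<.1)&(abs(C[...,1]+.195)<.04)&(C[...,2]>.18)
for s in (-1,1):
    P=C[o&((C[...,0]-.567)*s>0)]; print("nose",s,len(P),P.min(0),P.max(0),P.mean(0))
E
```

```text
[ 0.5697 -0.1916  0.1694] yaw 87.69838515139932 [-9.3821  3.1419 26.4695] 0.6841288587191675 t 22.35
wrist 8031 top z 0.18834604273341246 slopes [-0.0011  0.0004] ((556.5802612304688, -190.9031524658203), (60.25957107543945, 110.11104583740234), 87.59585571289062)
top 215 top z 0.18937541346426048 slopes [-0.0056 -0.017 ] ((566.1174926757812, -177.7322998046875), (116.90282440185547, 31.5489559173584), 0.02398158609867096)
side 164 top z 0.18652418615544697 slopes [ 0.0103 -0.0078] ((514.43896484375, -180.8512420654297), (51.69313049316406, 19.89949607849121), 61.21839904785156)
side 4049
0.5 811 angle deg 92.1616708536115 y@.194 -0.2613538768803326
0.53 516 angle deg 92.87073449961939 y@.194 -0.2642375377109398
0.56 667 angle deg 72.06681978307272 y@.194 -0.2823105937981425
0.59 503 angle deg 90.86637715373634 y@.194 -0.2683851143240972
0.62 521 angle deg 92.45770956364312 y@.194 -0.2691251360041671
top 42
nose -1 39 [ 0.4994 -0.1971  0.1808] [ 0.5097 -0.1753  0.1919] [ 0.5036 -0.1861  0.1873]
nose 1 32 [ 0.5884 -0.1983  0.1821] [ 0.6356 -0.1618  0.302 ] [ 0.6287 -0.1883  0.1909]
```

Run:
```python
from h import *
print(manip.sign_off())
```

```text
the job is handed in; nothing more can be done
None
```

The job is handed in: the lens holder was left upright (last measured about 92°, 2° past vertical), the yellow frame lies flat on its ledge, and the gripper is still pushing on it with about 26 N. The left clip is visibly over its bead; the right one I inferred from the level frame and the hard stop.

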